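Reverse the clay extruder barrel in its sloping stand and wedge it tight

ROBOT

A 6-joint arm with a two-finger parallel gripper is mounted at the origin on the work surface. World frame = base frame: x ahead of the robot, y to its left, z up, the work surface at z = 0. Lengths are in m, angles in rad, forces in N, time in s.
With the tool pointing down it reaches from about 0.35 to 0.85 m from the base axis. Payload 8.1 kg.
Tool frame: the origin (TCP) lies at the centre of the arm's flange, where the gripper is bolted on; the fingertips stand 186 mm ahead of it and the grasp point (between the pads) lies 167 mm ahead of it; z points along the fingers, y is the direction in which the jaws open and shut (so a half turn about z gives the same grasp; the last joint's range is limited). The gripper opens to 93 mm and grips with 3 to 60 N. Pads are 15 mm wide; open, the fingers measure 128 mm over their backs; the gripper's body (75 mm by 188 mm) begins 65 mm behind the grasp point.
Start: joints at [-0.085, 0.13, 1.488, -0, 1.523, -0.085], TCP at [0.6, 0, 0.405] pointing down, gripper open.
Joint ranges: [-2.96, 2.96], [-0.89, 2.26], [0.02, 2.5], [-1.34, 4.48], [0, 2.73], [-2.66, 2.66]. Speed limits (rad/s): [2.39, 2.39, 2.79, 3.14, 3.14, 3.14].

INTERFACE

Orientations are given as a rotation vector (axis times angle).
In Python, from plant import robot, viewer, order gives the robot as it stands.
- The arm moves only by the tool apply_moves, never from a script. Its argument "deltas" is a list of rows, each a list of 3 entries, a list of its own where there are three numbers: the finger opening in mm, from 0 to 93, then the shift along the tool's x, y, z in mm, then the turn about the tool's z in rad. In form: [[grip, [dx, dy, dz], yaw], ...]. A call has 1 to 5 rows; each row shifts and turns the commanded pose from where the row before left it, along the tool's axes as they then stand; what a row does not reach is not made up. A row lasts 1/8 s, in which the tool goes at most 62.5 mm and 10.7 degrees, less where a joint would pass 70% of its speed; a pose out of reach is approached as far as the arm can. A call is refused whole if a number of a shift passes 62.5 or a number of a turn 0.188, either way. A call with a gripper value outside its range is refused whole. The fingers move at their own pace and stop on an object; "grip_force" is the grip in N (left out, the last holds). Time passes only in rows, so rows that do not move let the fingers close. It gives the time, the measured TCP pose, the force and the opening at its end, in the units of the state.
- robot.read_state(): the state, without advancing time (a new reading comes with each control period).
- viewer.read_camera(name): name is "scene" or "side" or "wrist"; returns the picture (384x512x3 uint8, blue, green, red); there is no depth.
- viewer.get_calibration(name): a dict with "fx", "fy", "cx", "cy" (pixels), "R" (3x3) and "t" (3): a world point X has camera coordinates R X + t. Camera axes: x right, y down, z forward; pixel columns grow to the right and rows downward; lengths in m; the calibration is good to about 2 mm. The wrist camera is an equidistant fisheye: a pixel r from the principal point sees the ray r / f radians off the axis. A picture is of the moment at which its call begins: read the wrist's pose just before it. get_calibration takes no time and is no camera call; for the wrist camera it gives the pose at the moment of the call.
- order.close_job(): hands the job in, once; it reports no verdict.
The state is a dict: "t": time; "q": joint angles; "dq": joint speeds; "joint_torque": joint torques, N m; "tool_pos": TCP position; "orientation": TCP orientation; "force": force on the tool from outside, world axes, zero at the start; "wrist_torque": the same for the moment, N m; "opening": finger opening in m.
Only numpy, scipy, OpenCV 4.12 (cv2) and the standard library are available. Lean on these libraries where they do the work, as an engineer would, in place of code of your own. Each camera call takes 0.05 s, during which the arm holds its last target. There are 200 camera calls.

TASK

The aluminium extruder barrel lies in the sloping stand the wrong way round: lift it out, turn it end for end clear of the two upright tie rods, and lay it gently back on its saddles with the orange die end at the foot stop (touching it or within about a centimetre), and let go. Then push the yellow wedge down its slot beside the barrel by its lug until it jams tight against the barrel, and leave it so. Do not strike the tie rods or disturb the pots, jars and tools standing about.

Things in the scene. Friction and masses are not known exactly. Their poses are not given: they have to be found in the camera images.
- bed: Sloping plywood bed, fixed on a stand whose place and yaw vary. Axes: x up the slope (30 degrees above level, roughly away from the robot), y across to the left, z square to the slope. Origin: mid-bed, level with the tops of its two dark saddles, 105 mm over the table. Saddles lie at x 45..85 and -85..-45 mm; the plywood is 12 mm below their tops and ends at x = 154.
- seat (a point): Where the barrel's centre belongs when seated (bed x 0, y 0, z 22 mm; axes as the bed's). Cheeks up to bed z 30 mm flank the saddles, inner faces at y -27 and +27 mm low down, y -25 high up (the wedge slot is on the +y side there), so the barrel has 3 to 5 mm of play. From x -43 to +42 mm both sides are free for fingers.
- foot_stop (a point): Face of the forked dark-steel foot stop at the low end of the bed (bed x -95.6, y 0, z 22 mm): the barrel's lower end belongs here.
- tie_rods: Two fixed steel rods with brass caps, square to the bed, at x 0, y +88 and -88 mm of the bed frame (same origin and axes as the bed); 12 mm diameter, caps 18 mm, tops at bed z 96 mm. The barrel is too long to be turned between them, so it must be turned above them.
- barrel_mid (a point): Centre of the loose aluminium extruder barrel: a plain round cylinder 190 mm long, 44 mm diameter, about 0.36 kg (varies), orange over 34 mm at the die end and black over 32 mm at the other. Axes: x along the barrel towards the orange end. At first it lies on the saddles, orange end up the slope.
- die_end (a point): Middle of the barrel's orange end face, 95 mm from the barrel's centre.
- wedge (a joint): Travel of the yellow wedge, m: 0 = fully up the slope, 0.06 = end of slot; starts at 0 to 0.010. It slides along (-0.970, -0.242, 0) of the bed frame, needs some 4 N to move and stays where left. Its inner face stays parallel to the barrel; with the barrel seated it jams it against the far cheek at about 0.035 to 0.045. A push of 15 to 20 N makes it tight.
- wedge_lug (a point): Middle of the uphill face of the wedge's lug, an upright yellow block 16 mm thick, 24 mm across: push here. At wedge = 0 the point is at x 146, y 40, z 40 mm of the bed frame; it moves with the wedge. The lug's top is at bed z 64 mm. Axes as the bed's.
- jar_red: Red glaze jar, 60 mm across, 85 mm tall, standing about 180 mm to the +y side of the stand. Bystander: leave alone. Origin at its underside, centre.
- bisque_cup: Terracotta cup, 74 mm across, 90 mm tall, standing about 185 mm to the -y side of the stand. Bystander: leave alone. Origin at its underside, centre.
- jar_blue: Blue glaze jar, 60 mm across, 75 mm tall. Bystander: leave alone. Origin at its underside, centre.
- jar_yellow: Yellow glaze jar, 60 mm across, 75 mm tall. Bystander: leave alone. Origin at its underside, centre.
- bisque_bowl: Terracotta bowl, 130 mm across, 55 mm tall. Bystander: leave alone. Origin at its underside, centre.
- spatula: Spatula lying flat, 200 mm long. Bystander: leave alone. Origin at its underside.
- mug: White mug with a handle, 80 mm across, 95 mm tall, beyond the stand. Bystander: leave alone. Origin at its underside, centre.
There are look-alikes about, which are no part of the job. There is more than one size of the part that bears barrel_mid; the job needs the larger.

How it is judged:
By the outcome, as a careful person would: the job done as asked, in the order asked, and still so for the second after the job is handed in, with the robot touching nothing.
It also fails if it takes over 58 s, if anything falls off the work surface, if the arm or the gripper's body presses on something with over 40 N, if the wrist force passes 120 N, or if a joint passes its speed limit or range.

## Working session

There is one attempt and no reset: what is moved stays moved. The work goes in short steps, Python scripts to look and compute and a tool call to move; the robot and the scene stay as the last step left them, time stands still between calls to the robot, and variables do not carry over. Pictures are saved under pics/ and viewed, about 8 in all and at most 12, crops included, and the job is handed in when it is done.

Besides the shell and the picture viewer there is one more tool, called after ">>>" as name(argument=value, ...) on one line, values as JSON. apply_moves: Moves the arm, as the interface text tells. Its arguments: {"type":"object","properties":{"deltas":{"type":"array"},"grip_force":{"type":"number"}},"required":["deltas"]}

```bash
ls; mkdir -p pics; python3 - <<'E'
from plant import robot, viewer
import cv2, json, numpy as np
s=robot.read_state(); print(s)
for n in("scene","side","wrist"):
    c=viewer.get_calibration(n); im=viewer.read_camera(n); cv2.imwrite(f"pics/{n}0.png",im)
    print(n,{k:np.round(v,4).tolist() for k,v in c.items()})
a=cv2.imread("pics/scene0.png");b=cv2.imread("pics/side0.png")
E
```

```text
pics
{'t': 0.0, 'q': array([-8.54023362e-02,  1.31150243e-01,  1.48927851e+00,  8.07955240e-06,
        1.52302156e+00, -8.53860791e-02]), 'dq': array([-0.00063492,  0.00016443,  0.0004446 , -0.00100305,  0.00150376,
       -0.00145407]), 'joint_torque': array([-1.61290725e-03, -5.59853125e+01, -4.91755986e+01,  7.67333270e-02,
        3.59135563e-02, -2.97389461e-04]), 'tool_pos': array([5.99765363e-01, 4.25780078e-05, 4.03694095e-01]), 'orientation': array([-2.22045122e+00, -2.22041425e+00,  1.86929354e-03]), 'force': array([ 0.18195611, -0.45670321, -0.52421834]), 'wrist_torque': array([-0.04736357, -0.00788561, -0.01620566]), 'opening': 0.09306640316256126}
scene {'fx': 447.2427, 'fy': 447.2427, 'cx': 261.0493, 'cy': 190.7284, 'R': [[-0.6358, 0.7718, -0.0116], [0.4926, 0.3942, -0.7759], [-0.5942, -0.499, -0.6308]], 't': [0.3632, -0.1291, 1.8847]}
side {'fx': 461.6818, 'fy': 461.6818, 'cx': 253.0917, 'cy': 189.9338, 'R': [[-0.9998, -0.0106, -0.0194], [0.0112, 0.5155, -0.8568], [0.0191, -0.8568, -0.5153]], 't': [0.5346, 0.127, 1.6245]}
wrist {'fx': 297.3186, 'fy': 297.3186, 'cx': 254.6956, 'cy': 191.2808, 'R': [[1.0, -0.0006, -0.0014], [-0.0002, -0.9537, 0.3006], [-0.0015, -0.3006, -0.9537]], 't': [-0.5978, -0.0351, 0.3936]}
```

View pics/scene0.png

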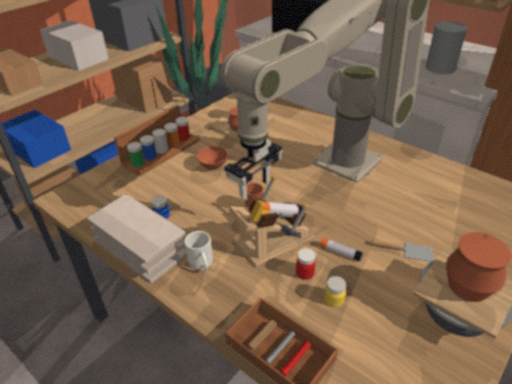

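View pics/side0.png

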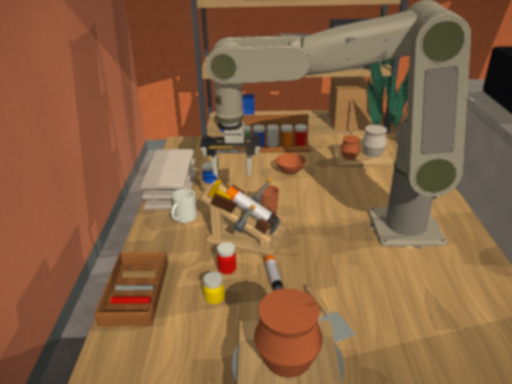

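View pics/wrist0.png

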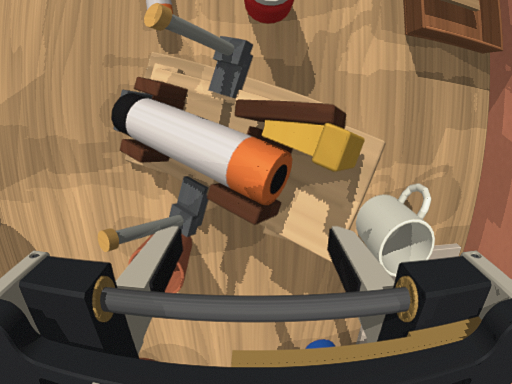

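```bash
python3 - <<'E'
import cv2, numpy as np
w=cv2.imread("pics/wrist0.png")[0:270,90:390]; a=cv2.imread("pics/scene0.png")[170:270,225:325];b=cv2.imread("pics/side0.png")[170:270,190:290]
w=cv2.resize(w,None,fx=1.6,fy=1.6,interpolation=cv2.INTER_CUBIC)
r=np.vstack([cv2.resize(x,(300,300),interpolation=cv2.INTER_CUBIC) for x in(a,b)])
o=np.zeros((600,800,3),np.uint8); o[:432,:480]=w; o[:,490:790]=r
cv2.imwrite("pics/c1.png",o)
E
```

```text
(no output)
```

View pics/c1.png

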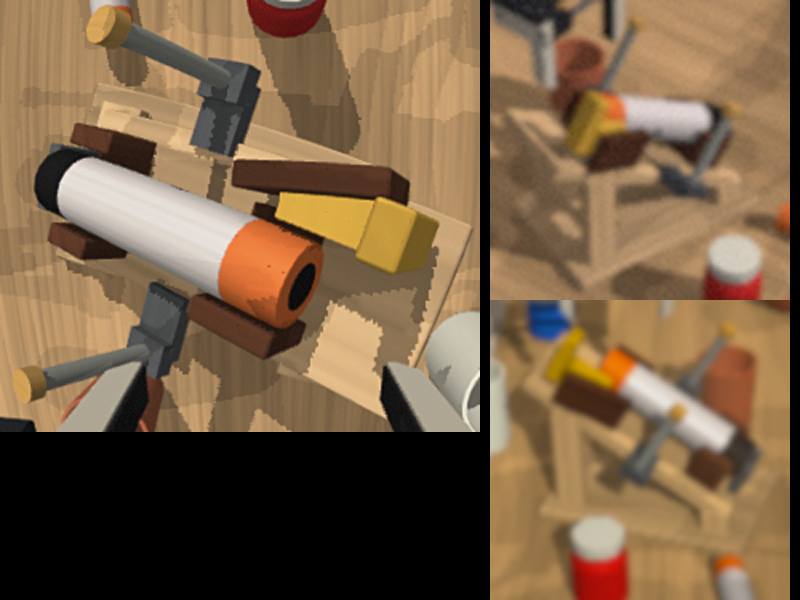

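```bash
cat > h.py <<'E'
import numpy as np, cv2, pickle
from scipy.optimize import least_squares
from scipy.spatial.transform import Rotation as Ro
def proj(c,X,fish):
    p=np.atleast_2d(X)@np.array(c["R"]).T+np.array(c["t"])
    if fish:
        th=np.arctan2(np.hypot(p[:,0],p[:,1]),p[:,2]); k=th/np.hypot(p[:,0],p[:,1])
        return np.c_[c["cx"]+c["fx"]*k*p[:,0],c["cy"]+c["fy"]*k*p[:,1]]
    return np.c_[c["cx"]+c["fx"]*p[:,0]/p[:,2],c["cy"]+c["fy"]*p[:,1]/p[:,2]]
def bedR(yaw): return (Ro.from_euler('z',yaw)*Ro.from_euler('y',-np.pi/6)).as_matrix()
def b2w(bed,P): return np.array(bed[:3])+np.atleast_2d(P)@bedR(bed[3]).T
E
python3 - <<'E'
from h import *
from plant import viewer
C={n:viewer.get_calibration(n) for n in("scene","side","wrist")}
obs={"L":{"wrist":(152.5,15.6),"scene":(306,206.7),"side":(252.3,207)},"R":{"wrist":(106,240.6),"scene":(273.7,178.3),"side":(270,180)}}
W={}
for k,o in obs.items():
    f=lambda X:np.concatenate([(proj(C[n],X,n=="wrist")[0]-p) for n,p in o.items()])
    r=least_squares(f,[.6,0,.15]); W[k]=r.x; print(k,r.x.round(4),r.fun.round(1))
print("dist",np.linalg.norm(W["L"]-W["R"]))
B={"L":[0,.088,.096],"R":[0,-.088,.096]}
def g(b,zfix=True):
    e=[]
    for k,o in obs.items():
        for n,p in o.items(): e.append(proj(C[n],b2w(b,B[k]),n=="wrist")[0]-p)
    return np.concatenate(e+[[ (b[2]-.105)*1000]])
r=least_squares(g,[.6,0,.105,-.4]); print("bed",r.x.round(4),r.fun.round(1))
b=r.x; np.save("bed.npy",b)
for nm,P in {"or":[.095,0,.022],"orange end bottom wrist pix":[.095,0,0],"blackc":[-.095,0,.022],"lugtop":[.138,.04,.064],"plycor":[.154,.06,-.012],"stop":[-.0956,0,.022]}.items():
    print(nm,P,b2w(b,P)[0].round(4),[proj(C[n],b2w(b,P),n=="wrist")[0].round(1).tolist() for n in C])
im=cv2.imread("pics/wrist0.png")
def line(P,col):
    for p in proj(C["wrist"],b2w(b,P),True): cv2.circle(im,tuple(int(round(v*16)) for v in p),16,col,-1,shift=4)
t=np.linspace(0,2*np.pi,24)
line(np.c_[0*t+.095,.022*np.cos(t),.022+.022*np.sin(t)],(255,0,0))
line(np.c_[0*t+.061,.022*np.cos(t),.022+.022*np.sin(t)],(255,0,255))
line(np.c_[0*t-.063,.022*np.cos(t),.022+.022*np.sin(t)],(255,0,255))
x=np.linspace(0,.016,3)
line([[.130,.028,.064],[.146,.028,.064],[.130,.052,.064],[.146,.052,.064]],(0,0,255))
line([[.146,.052,.0],[.146,.028,.064]],(0,0,255)); line([[0,.088,.096],[0,-.088,.096]],(0,255,0))
cv2.imwrite("pics/c2.png",cv2.resize(im[:270,90:420],None,fx=2,fy=2,interpolation=cv2.INTER_CUBIC))
E
```

```text
L [0.5278 0.1485 0.1839] [ 0.5  0.   0.4 -0.8  1.4 -0.1]
R [ 0.4721 -0.0241  0.1796] [ 0.4 -0.2 -0.  -1.1  0.7 -0.1]
dist 0.18145840018470427
bed [ 0.5484  0.0495  0.1038 -0.3027] [ 0.4 -0.3  0.1 -1.5  1.  -1.1  0.1 -0.3  0.1 -1.8 -0.6 -1.4 -1.2]
or [0.095, 0, 0.022] [0.6164 0.0283 0.1704] [[258.2, 207.9], [227.3, 190.7], [279.2, 176.5]]
orange end bottom wrist pix [0.095, 0, 0] [0.6269 0.025  0.1513] [[255.4, 213.7], [224.4, 195.1], [290.1, 174.6]]
blackc [-0.095, 0, 0.022] [0.4594 0.0773 0.0754] [[299.2, 211.0], [275.2, 222.4], [128.1, 112.5]]
lugtop [0.138, 0.04, 0.064] [0.6439 0.0616 0.2282] [[260.6, 202.6], [217.1, 180.6], [338.4, 144.6]]
plycor [0.154, 0.06, -0.012] [0.6993 0.0653 0.1704] [[249.9, 227.4], [201.0, 196.9], [386.1, 131.1]]
stop [-0.0956, 0, 0.022] [0.4589 0.0775 0.0751] [[299.3, 211.0], [275.3, 222.5], [127.8, 112.3]]
```

View pics/c2.png

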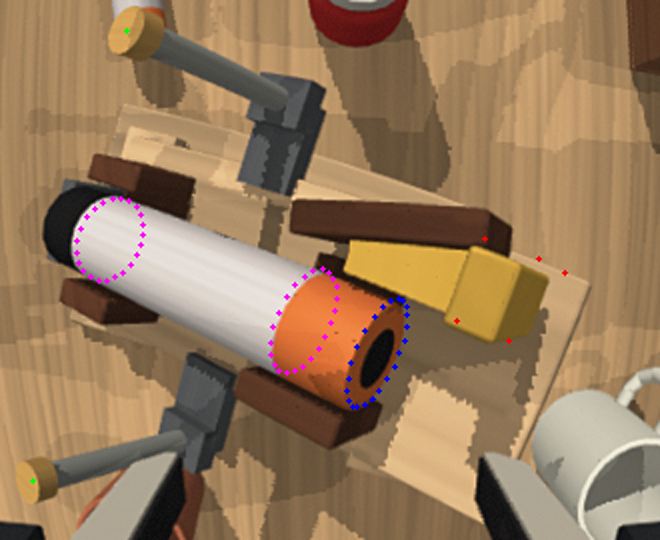

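>>> apply_moves(deltas=[[93, [0, 0, -25], 0], [93, [13, -15, -10], 0], [93, [13, -16, 0], 0], [93, [13, -16, 0], 0], [93, [14, -15, 0], 0]], grip_force=40)

```text
t: 0.78
tool_pos: [0.5374, 0.0534, 0.4394]
orientation: [-2.221, -2.221, 0.001]
force: [0.5, -0.4, -0.4]
opening: 0.0931
```

>>> apply_moves(deltas=[[93, [0, 0, 0], -0.18], [93, [0, 0, 0], -0.18], [93, [0, 0, 0], -0.18], [93, [0, 0, 0], -0.18], [93, [0, 0, 0], -0.18]])

```text
t: 1.4
tool_pos: [0.5379, 0.053, 0.4394]
orientation: [-1.025, -2.969, 0.0]
force: [-0.2, -0.1, 0.6]
opening: 0.0929
```

>>> apply_moves(deltas=[[93, [0, 0, 0], -0.18], [93, [0, 0, 0], -0.18], [93, [0, 0, 0], 0], [93, [0, 0, 0], 0]])

```text
t: 1.9
tool_pos: [0.538, 0.053, 0.4395]
orientation: [-0.493, -3.102, 0.0]
force: [-0.0, 0.6, -0.2]
opening: 0.0931
```

```bash
cat > ov.py <<'E'
from h import *
from plant import robot, viewer
import sys
def overlay(b,name,out,bar=(0,0),crop=None,travel=0,fx=2):
    c=viewer.get_calibration("wrist"); s=robot.read_state(); im=viewer.read_camera("wrist")
    cv2.imwrite(f"pics/{name}_raw.png",im); pickle.dump((c,s),open(f"pics/{name}.pkl","wb"))
    t=np.linspace(0,2*np.pi,24)
    def pts(P,col):
        for p in proj(c,b2w(b,P),True): cv2.circle(im,tuple(int(round(v*16)) for v in p),14,col,-1,shift=4)
    for x in(.095,.061,-.063,-.095): pts(np.c_[0*t+x+bar[0],bar[1]+.022*np.cos(t),.022+.022*np.sin(t)],(255,0,255))
    pts([[0,.088,.096],[0,-.088,.096]],(0,255,0))
    pts([[.045,-.027,0],[.085,-.027,0],[-.045,-.027,0],[-.085,-.027,0],[-.045,.027,0],[-.085,.027,0]],(255,255,0))
    y=np.linspace(-.075,.075,9); pts(np.c_[0*y+.154,y,0*y-.012],(0,0,255))
    return im
E
python3 - <<'E'
from ov import *
b=np.load("bed.npy")
im=overlay(b,"w1",None)
cv2.imwrite("pics/c3.png",cv2.resize(im,None,fx=1.55,fy=1.55,interpolation=cv2.INTER_CUBIC))
s=robot.read_state(); print(s["t"],s["q"].round(3),s["tool_pos"].round(4)); R=Ro.from_rotvec(s["orientation"]).as_matrix(); print(R.round(3))
print(bedR(b[3]).round(3), b2w(b,[0,0,.022]))
E
```

```text
1.95 [ 0.003 -0.043  1.603  0.     1.581 -1.253] [0.538  0.053  0.4396]
[[-0.951  0.309 -0.   ]
 [ 0.309  0.951  0.   ]
 [ 0.     0.    -1.   ]]
[[ 0.827  0.298 -0.477]
 [-0.258  0.955  0.149]
 [ 0.5    0.     0.866]] [[0.53791256 0.0528113  0.12287685]]
```

View pics/c3.png

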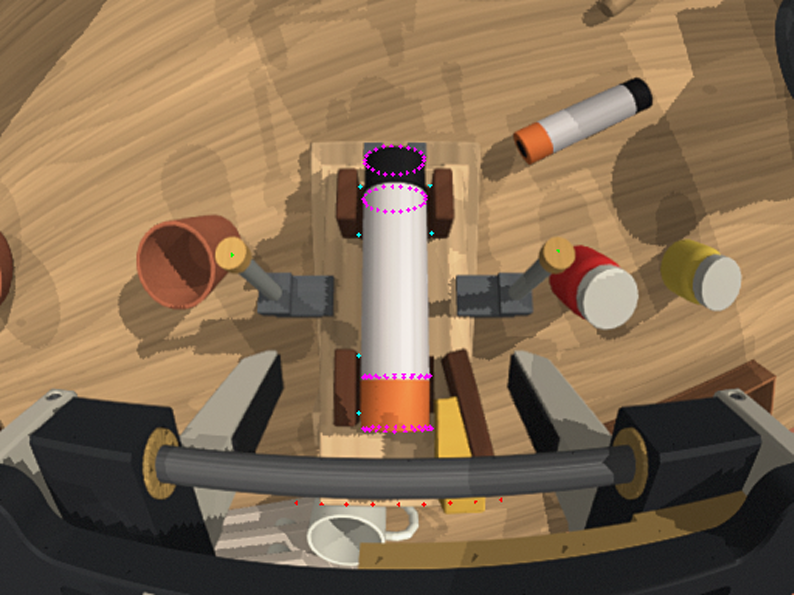

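>>> apply_moves(deltas=[[62, [0, 0, 20], 0], [62, [0, 0, 30], 0], [62, [0, 0, 30], 0], [62, [0, 0, 20], 0], [62, [0, 0, 10], 0]])

```text
t: 2.58
tool_pos: [0.5375, 0.053, 0.3277]
orientation: [-0.487, -3.101, 0.001]
force: [0.6, 0.8, 0.6]
opening: 0.0619
```

>>> apply_moves(deltas=[[62, [0, 0, 10], 0], [62, [0, 0, 10], 0], [62, [0, 0, 9], 0], [62, [0, 0, 0], 0]])

```text
t: 3.08
tool_pos: [0.5378, 0.053, 0.3]
orientation: [-0.486, -3.103, 0.0]
force: [0.3, -0.4, 0.2]
opening: 0.062
```

```bash
python3 - <<'E'
from ov import *
im=overlay(np.load("bed.npy"),"w2",None)
print(robot.read_state()["t"])
cv2.imwrite("pics/c4.png",cv2.resize(im,None,fx=1.55,fy=1.55,interpolation=cv2.INTER_CUBIC))
E
```

```text
3.125
```

View pics/c4.png

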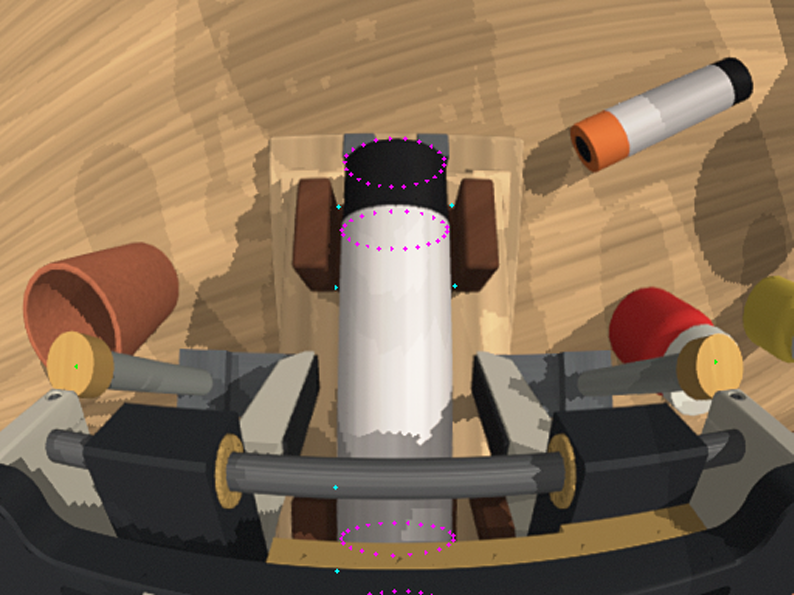

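>>> apply_moves(deltas=[[40, [0, 0, 0], 0], [40, [0, 0, 0], 0], [40, [0, 0, 0], 0], [40, [0, 0, 0], 0]], grip_force=50)

```text
t: 3.62
tool_pos: [0.5381, 0.053, 0.3012]
orientation: [0.486, 3.103, 0.0]
force: [-0.4, -0.7, 3.3]
opening: 0.043
```

>>> apply_moves(deltas=[[40, [0, 0, -4], 0], [40, [0, 0, -8], 0], [40, [0, 0, -12], 0], [40, [0, 0, -15], 0], [40, [0, 0, 0], 0]])

```text
t: 4.25
tool_pos: [0.5388, 0.053, 0.3422]
orientation: [0.486, 3.1, 0.001]
force: [0.6, -0.4, -4.2]
opening: 0.0429
```

>>> apply_moves(deltas=[[40, [10, 0, -25], 0], [40, [10, 0, -35], 0], [40, [0, 0, -40], 0], [40, [0, 0, -35], 0], [40, [0, 0, -20], 0]])

```text
t: 4.88
tool_pos: [0.519, 0.0592, 0.4968]
orientation: [0.486, 3.101, 0.001]
force: [0.3, 0.2, -4.7]
opening: 0.0431
```

>>> apply_moves(deltas=[[40, [0, 0, 0], 0.08], [40, [0, 0, 0], 0.15], [40, [0, 0, 0], 0.18], [40, [0, 0, 0], 0.18], [40, [0, 0, 0], 0.18]])

```text
t: 5.5
tool_pos: [0.519, 0.0591, 0.4936]
orientation: [-1.624, -2.688, 0.001]
force: [-0.1, 0.3, -4.1]
opening: 0.0436
```

>>> apply_moves(deltas=[[40, [0, 0, 0], 0.18], [40, [0, 0, 0], 0.18], [40, [0, 0, 0], 0.18], [40, [0, 0, 0], 0.18], [40, [0, 0, 0], 0.18]])

```text
t: 6.12
tool_pos: [0.519, 0.0591, 0.4936]
orientation: [-2.631, -1.714, 0.002]
force: [-0.7, -1.0, -5.3]
opening: 0.0434
```

>>> apply_moves(deltas=[[40, [0, 0, 0], 0.18], [40, [0, 0, 0], 0.18], [40, [0, 0, 0], 0.18], [40, [0, 0, 0], 0.18], [40, [0, 0, 0], 0.18]])

```text
t: 6.75
tool_pos: [0.519, 0.0591, 0.4936]
orientation: [-3.116, -0.399, 0.003]
force: [-0.2, -0.1, -4.0]
opening: 0.0429
```

>>> apply_moves(deltas=[[40, [0, 0, 0], 0.18], [40, [0, 0, 0], 0.18], [40, [0, 0, 0], 0.15], [40, [0, 0, 0], 0.05], [40, [0, 0, 0], 0]])

```text
t: 7.38
tool_pos: [0.519, 0.0591, 0.4938]
orientation: [3.106, -0.468, -0.002]
force: [0.9, -0.1, -4.5]
opening: 0.0431
```

```bash
python3 - <<'E'
from ov import *
b=np.load("bed.npy"); im=overlay(b,"w3",None)
cv2.imwrite("pics/c5.png",cv2.resize(im,None,fx=1.55,fy=1.55,interpolation=cv2.INTER_CUBIC))
s=robot.read_state(); print(s["t"],s["q"].round(3),s["tool_pos"].round(4),s["force"],s["opening"]); R=Ro.from_rotvec(s["orientation"]).as_matrix(); print(R.round(4)); print(bedR(b[3])[:,1])
E
```

```text
7.425 [ 0.015 -0.1    1.56   0.     1.683  1.884] [0.519  0.0591 0.4939] [ 0.80780485 -0.32837596 -4.85855235] 0.04309027051663515
[[ 9.560e-01 -2.935e-01 -1.300e-03]
 [-2.935e-01 -9.560e-01 -0.000e+00]
 [-1.300e-03  4.000e-04 -1.000e+00]]
[2.98130987e-01 9.54524968e-01 1.38777878e-17]
```

View pics/c5.png

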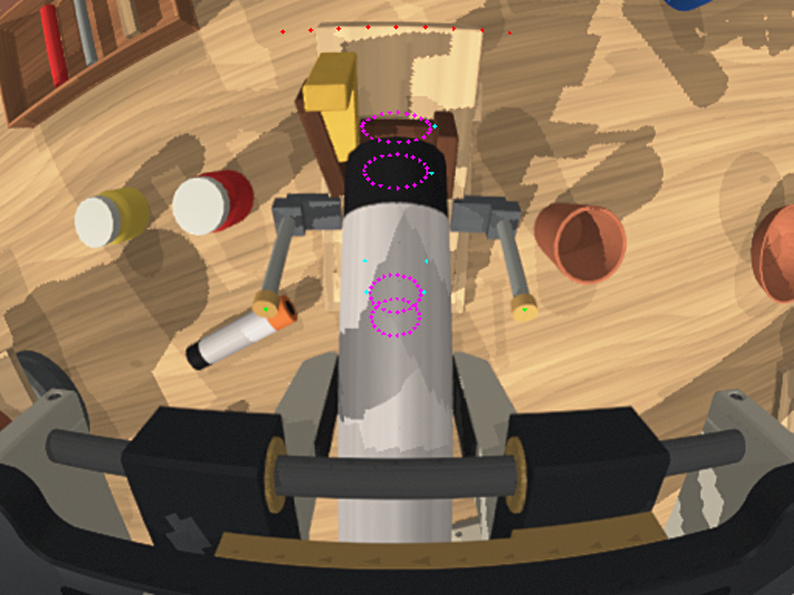

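>>> apply_moves(deltas=[[40, [6, 0, 20], 0], [40, [7, 0, 35], 0], [40, [0, 0, 30], 0], [40, [0, 0, 15], 0], [40, [0, 0, 5], 0]], grip_force=40)

```text
t: 8.05
tool_pos: [0.5311, 0.0553, 0.3882]
orientation: [3.106, -0.468, -0.003]
force: [0.0, 0.7, -4.2]
opening: 0.0428
```

>>> apply_moves(deltas=[[40, [0, 0, 0], 0], [40, [0, 0, 0], 0], [40, [0, 0, 3], 0], [40, [0, 0, 3], 0]], grip_force=18)

```text
t: 8.55
tool_pos: [0.5315, 0.0553, 0.3841]
orientation: [-3.106, 0.468, -0.001]
force: [0.3, 0.5, -4.4]
opening: 0.0434
```

>>> apply_moves(deltas=[[40, [0, 0, 3], 0], [40, [0, 0, 3], 0], [40, [0, 0, 3], 0]])

```text
t: 8.93
tool_pos: [0.5308, 0.0556, 0.3751]
orientation: [-3.106, 0.468, 0.003]
force: [-11.2, 3.2, 5.7]
opening: 0.0435
```

>>> apply_moves(deltas=[[40, [-3, 0, 0], 0], [40, [-3, 0, 2], 0], [40, [-2, 0, 3], 0]], grip_force=15)

```text
t: 9.3
tool_pos: [0.5236, 0.0577, 0.3698]
orientation: [-3.106, 0.468, -0.0]
force: [-2.0, 1.3, -1.6]
opening: 0.0433
```

>>> apply_moves(deltas=[[40, [-2.5, 0, 3.5], 0], [40, [-2.5, 0, 3.5], 0], [40, [-2, 0, 3.5], 0]])

```text
t: 9.68
tool_pos: [0.5168, 0.0598, 0.3589]
orientation: [3.106, -0.468, -0.0]
force: [-0.7, 0.9, -2.2]
opening: 0.0435
```

>>> apply_moves(deltas=[[40, [-1.5, 0, 4], 0], [40, [-1.5, 0, 4], 0], [40, [-1.5, 0, 4], 0], [40, [-1.5, 0, 4], 0]])

```text
t: 10.18
tool_pos: [0.5112, 0.0616, 0.3428]
orientation: [-3.107, 0.468, 0.0]
force: [-3.3, 0.4, -1.5]
opening: 0.0438
```

>>> apply_moves(deltas=[[40, [-1, 0, 4], 0], [40, [-1, 0, 4], 0], [40, [0, 0, 0], 0]])

```text
t: 10.55
tool_pos: [0.5094, 0.0621, 0.3348]
orientation: [3.106, -0.468, -0.0]
force: [-1.4, 0.8, -4.4]
opening: 0.0434
```

```bash
cat > sv.py <<'E'
from ov import *
def rel():
    b=np.load("bed.npy"); s=robot.read_state(); p=b2w([0,0,0,b[3]],[0,0,0]); 
    c=s["tool_pos"]-[0,0,.177]; v=bedR(b[3]).T@(c-b[:3]); print("t",s["t"],"q",s["q"].round(2),"centre in bed mm",(v*1000).round(1),"F",s["force"].round(1))
E
python3 - <<'E'
from sv import *
rel(); w=viewer.read_camera("wrist"); sd=viewer.read_camera("side")[150:260,190:300]; sc=viewer.read_camera("scene")[150:260,215:325]
o=np.zeros((600,800,3),np.uint8); o[:384,:512]=w; cv=lambda x:cv2.resize(x,(285,285),interpolation=cv2.INTER_CUBIC); o[:285,515:]=cv(sd); o[300:585,515:]=cv(sc); cv2.imwrite("pics/c6.png",o)
E
```

```text
t 10.55 q [ 0.02 -0.06  1.81 -0.    1.39  1.89] centre in bed mm [-8.5  0.3 67.2] F [-1.4  0.8 -4.4]
```

View pics/c6.png

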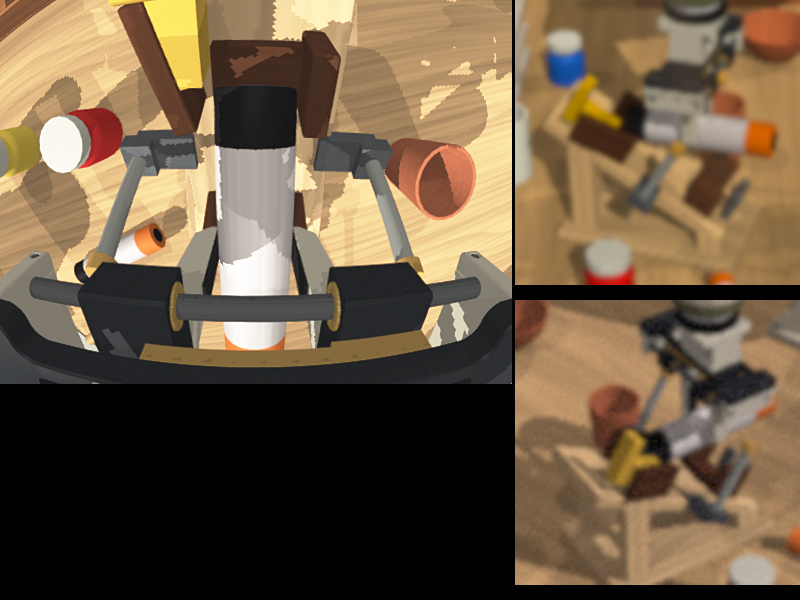

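>>> apply_moves(deltas=[[40, [2, 0, 2], 0], [40, [3, 0, 2], 0], [40, [4, 0, 2], 0]])

```text
t: 11.08
tool_pos: [0.5183, 0.0593, 0.3291]
orientation: [3.106, -0.468, 0.0]
force: [-1.8, 0.5, -2.7]
opening: 0.0438
```

>>> apply_moves(deltas=[[40, [4, 0, 2], 0], [40, [5, 0, 2], 0], [40, [5, 0, 2], 0]])

```text
t: 11.45
tool_pos: [0.5318, 0.0552, 0.3231]
orientation: [3.106, -0.468, 0.0]
force: [-0.8, 0.3, -3.9]
opening: 0.0436
```

```bash
python3 -c "
from sv import *
rel()"
```

```text
t 11.45 q [ 0.01  0.01  1.77 -0.    1.37  1.88] centre in bed mm [ 5.9  0.4 45.4] F [-0.8  0.3 -3.9]
```

>>> apply_moves(deltas=[[40, [2, 0, 4], 0], [40, [2, 0, 4], 0], [40, [2, 0, 4], 0], [40, [2, 0, 4], 0]])

```text
t: 11.95
tool_pos: [0.5401, 0.0531, 0.3108]
orientation: [-3.106, 0.468, -0.007]
force: [-6.7, 0.5, 21.3]
opening: 0.0441
```

>>> apply_moves(deltas=[[40, [1, 0, 2], 0], [40, [0.5, 0, 1.5], 0], [40, [0, 0, 0], 0]])

```text
t: 12.32
tool_pos: [0.5422, 0.0525, 0.3083]
orientation: [-3.106, 0.468, -0.011]
force: [-4.7, 0.1, 19.9]
opening: 0.0433
```

```bash
python3 -c "
from sv import *
rel()"
```

```text
t 12.325 q [ 0.    0.04  1.76 -0.    1.33  1.87] centre in bed mm [ 7.8  1.  27.2] F [-4.7  0.1 19.9]
```

```bash
python3 - <<'E'
from sv import *
b=np.load("bed.npy"); im=overlay(b,"w7",None)
sd=viewer.read_camera("side")[150:260,190:300]; sc=viewer.read_camera("scene")[150:260,215:325]
o=np.zeros((600,800,3),np.uint8); o[:384,:512]=im; cv=lambda x:cv2.resize(x,(285,285),interpolation=cv2.INTER_CUBIC); o[:285,515:]=cv(sd); o[300:585,515:]=cv(sc); 
o[390:600,:512]=cv2.resize(im[40:160,150:350],(350,210)) .repeat(1,0)[:, :512] if False else 0
raw=cv2.imread("pics/w7_raw.png"); z=cv2.resize(raw[20:160,110:390],(420,210),interpolation=cv2.INTER_CUBIC); o[388:598,40:460]=z
cv2.imwrite("pics/c7.png",o)
E
```

```text
(no output)
```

View pics/c7.png

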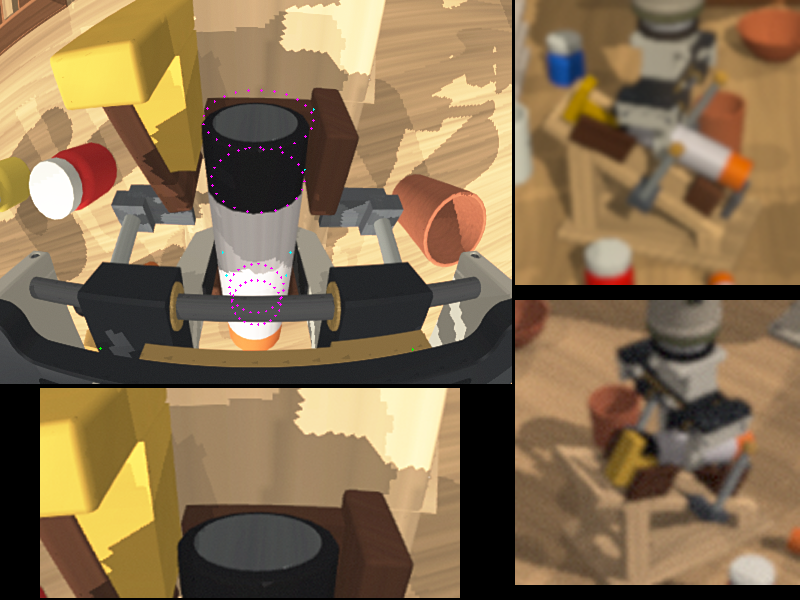

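```bash
python3 - <<'E'
from sv import *
b=np.load("bed.npy"); c,s=pickle.load(open("pics/w7.pkl","rb"))
def pts(v):
    xc,zc,ph=v; a=np.array([np.cos(ph),-np.sin(ph)]); n=np.array([np.sin(ph),np.cos(ph)])
    P=[np.array([xc,zc])+a*d+n*r for d,r in((.095,0),(.063,.022),(-.061,.022))]
    P=[[p[0],0.0005,p[1]] for p in P]; return proj(c,b2w(b,P),True)
obs=np.array([124,212,331])
r=least_squares(lambda v:pts(v)[:,1]-obs,[.0,.025,.0]); print(r.x[:2]*1000,np.degrees(r.x[2]),r.fun,pts(r.x).round(1))
for v in([0,.022,0],[.0078,.027,0],[.0,.027,.05],[-.005,.027,.0]): print(v,pts(v)[:,1].round(1))
E
```

```text
[-8.73478908 28.07861594] 8.42264569411589 [ 2.27373675e-13 -5.11590770e-13  0.00000000e+00] [[256.6 124. ]
 [256.3 212. ]
 [255.3 331. ]]
[0, 0.022, 0] [114.9 209.  311.2]
[0.0078, 0.027, 0] [104.4 206.2 314. ]
[0.0, 0.027, 0.05] [115.4 210.8 320.5]
[-0.005, 0.027, 0.0] [132.2 225.7 319.3]
```

>>> apply_moves(deltas=[[40, [0, 0, -3], 0], [40, [2, 0, -4], 0], [40, [4, 0, -3], 0], [40, [5, 0, -3], 0], [40, [2, 0, 0], 0]], grip_force=25)

```text
t: 13.1
tool_pos: [0.5533, 0.0485, 0.3168]
orientation: [3.106, -0.469, 0.0]
force: [0.2, -0.6, -4.6]
opening: 0.0437
```

>>> apply_moves(deltas=[[40, [1, 0, 2], 0], [40, [1, 0, 2], 0], [40, [1, 0, 2], 0]])

```text
t: 13.48
tool_pos: [0.5555, 0.0479, 0.3104]
orientation: [-3.107, 0.468, 0.001]
force: [-1.9, 0.4, -3.7]
opening: 0.0429
```

```bash
python3 -c "
from sv import *
rel()"
```

```text
t 13.475 q [-0.01  0.08  1.72  0.    1.35  1.86] centre in bed mm [21.1  0.5 22. ] F [-1.9  0.4 -3.7]
```

>>> apply_moves(deltas=[[40, [0.5, 0, 1], 0], [40, [0.5, 0, 1], 0], [40, [0, 0, 0], 0]], grip_force=8)

```text
t: 13.85
tool_pos: [0.5567, 0.0475, 0.3087]
orientation: [-3.106, 0.468, -0.0]
force: [-1.0, -0.2, -4.8]
opening: 0.0437
```

>>> apply_moves(deltas=[[40, [0, 0, 0.5], 0], [40, [0, 0, 0.5], 0], [40, [0, 0, 0], 0]], grip_force=4)

```text
t: 14.22
tool_pos: [0.5567, 0.0475, 0.3077]
orientation: [-3.106, 0.468, -0.0]
force: [0.1, 0.3, -3.3]
opening: 0.044
```

```bash
cat > fit.py <<'E'
from sv import *
def fitbar(name):
    b=np.load("bed.npy"); c=viewer.get_calibration("wrist"); s=robot.read_state(); im=viewer.read_camera("wrist"); cv2.imwrite(f"pics/{name}_raw.png",im); pickle.dump((c,s),open(f"pics/{name}.pkl","wb"))
    hsv=cv2.cvtColor(im,cv2.COLOR_BGR2HSV)
    for x in(248,252,256,260):
        col=hsv[:,x].astype(int); print(x,[(y,*col[y]) for y in range(90,140,4)][:0], "V",[int(col[y,2]) for y in range(90,240,5)],"orange rows",[y for y in range(300,360) if 3<col[y,0]<16 and col[y,1]>150 and col[y,2]>90][:3])
E
python3 -c "
from fit import *
rel(); fitbar('w8')"
```

```text
t 14.225 q [-0.01  0.09  1.72  0.    1.34  1.86] centre in bed mm [20.8  0.5 19. ] F [ 0.1  0.3 -3.3]
248 [] V [168, 168, 167, 166, 30, 77, 76, 74, 75, 75, 75, 75, 73, 73, 71, 72, 64, 32, 32, 25, 27, 29, 23, 28, 32, 27, 27, 28, 28, 169] orange rows []
252 [] V [168, 167, 167, 167, 24, 75, 75, 75, 76, 76, 75, 74, 75, 74, 73, 73, 72, 27, 31, 31, 26, 26, 26, 29, 27, 26, 25, 26, 27, 131] orange rows [331, 332, 333]
256 [] V [167, 167, 167, 166, 23, 78, 76, 77, 76, 76, 75, 76, 77, 74, 77, 77, 75, 30, 32, 28, 28, 27, 29, 28, 29, 27, 28, 26, 28, 140] orange rows [326, 327, 328]
260 [] V [164, 162, 163, 162, 27, 75, 76, 74, 76, 77, 75, 74, 76, 77, 77, 75, 68, 29, 33, 28, 27, 28, 25, 25, 30, 24, 26, 28, 29, 167] orange rows [325, 326, 327]
```

```bash
cat >> fit.py <<'E'
def solve(name,obs):
    b=np.load("bed.npy"); c,s=pickle.load(open(f"pics/{name}.pkl","rb"))
    def pts(v):
        xc,zc,ph=v; a=np.array([np.cos(ph),-np.sin(ph)]); n=np.array([np.sin(ph),np.cos(ph)])
        P=[np.array([xc,zc])+a*d+n*r for d,r in((.095,.0155),(.095,-.0155),(.063,.022),(-.061,.022))]
        return proj(c,b2w(b,[[p[0],0.0005,p[1]] for p in P]),True)
    r=least_squares(lambda v:pts(v)[:,1]-obs,[.0,.025,.0]); print(name,(r.x[:2]*1000).round(1),np.degrees(r.x[2]).round(1),r.fun.round(1))
E
python3 - <<'E'
from fit import *
solve("w8",[173,112,233,326]); solve("w7",[143,103.5,212,331])
raw=cv2.imread("pics/w8_raw.png")
sd=viewer.read_camera("side")[150:260,190:300]; sc=viewer.read_camera("scene")[150:260,215:325]
o=np.zeros((600,800,3),np.uint8); o[:384,:512]=raw; cv=lambda x:cv2.resize(x,(285,285),interpolation=cv2.INTER_CUBIC); o[:285,515:]=cv(sd); o[300:585,515:]=cv(sc); cv2.imwrite("pics/c8.png",o)
E
```

```text
w8 [10.8 26. ] -1.2 [-5.   2.8  4.7 -2.4]
w7 [-3.3 30.7] 6.2 [-3.   1.8  2.3 -1.1]
```

>>> apply_moves(deltas=[[40, [0, 0, 0], 0], [40, [-1.7, 0, 1], 0], [40, [-1.7, 0, 1], 0]], grip_force=8)

```text
t: 14.75
tool_pos: [0.5533, 0.0485, 0.3056]
orientation: [3.106, -0.468, -0.0]
force: [0.8, -0.1, -3.1]
opening: 0.0436
```

>>> apply_moves(deltas=[[40, [-1.7, 0, 1], 0], [40, [-1.7, 0, 1], 0]])

```text
t: 15.0
tool_pos: [0.5501, 0.0496, 0.3036]
orientation: [-3.106, 0.468, 0.0]
force: [-0.2, -0.2, -3.7]
opening: 0.0437
```

```bash
python3 -c "
from fit import *
rel(); fitbar('w9')"
```

```text
t 15.0 q [-0.    0.07  1.74  0.    1.33  1.87] centre in bed mm [12.8  0.5 19. ] F [-0.2 -0.2 -3.7]
248 [] V [170, 170, 169, 171, 33, 78, 77, 76, 77, 76, 76, 75, 77, 74, 74, 72, 65, 29, 31, 28, 29, 26, 28, 27, 27, 27, 27, 27, 29, 158] orange rows []
252 [] V [169, 169, 170, 167, 27, 77, 74, 75, 75, 76, 76, 77, 74, 75, 74, 75, 72, 29, 31, 27, 27, 28, 30, 27, 30, 29, 27, 29, 24, 111] orange rows []
256 [] V [170, 169, 162, 157, 25, 76, 78, 77, 78, 76, 78, 77, 78, 76, 77, 76, 72, 31, 32, 28, 29, 30, 28, 26, 28, 29, 26, 28, 25, 141] orange rows [326, 327, 328]
260 [] V [165, 165, 159, 153, 27, 77, 77, 79, 77, 79, 77, 76, 77, 77, 79, 77, 70, 27, 33, 28, 25, 30, 26, 27, 28, 27, 26, 27, 25, 167] orange rows [325, 326, 327]
```

```bash
python3 - <<'E'
from fit import *
b=np.load("bed.npy")
raw=cv2.imread("pics/w9_raw.png"); c,s=pickle.load(open("pics/w9.pkl","rb"))
def pts(v,rr=0):
    xc,zc,ph=v[:3]; rr=v[3]; a=np.array([np.cos(ph),-np.sin(ph)]); n=np.array([np.sin(ph),np.cos(ph)])
    return proj(c,b2w(b,[[*(np.array([xc,zc])+a*d+n*r)[:1],.0005,(np.array([xc,zc])+a*d+n*r)[1]] for d,r in((.095,rr),(.095,-rr),(.063,.022),(-.061,.022))]),True)
r=least_squares(lambda v:pts(v)[:,1]-[173,112,233,326],[.0,.025,.0,.0155]); print(r.x,np.degrees(r.x[2]),r.fun)
v=[.003,.022,0,.0155]; print("seated would be",pts(v)[:,1])
sd=viewer.read_camera("side")[150:260,190:300]; sc=viewer.read_camera("scene")[150:260,215:325]
o=np.zeros((600,800,3),np.uint8); o[:384,:512]=raw; cv=lambda x:cv2.resize(x,(285,285),interpolation=cv2.INTER_CUBIC); o[:285,515:]=cv(sd); o[300:585,515:]=cv(sc); cv2.imwrite("pics/c8.png",o)
E
```

```text
[-0.00197806  0.02396257  0.02372404  0.02009739] 1.359287613028235 [-2.84217094e-13 -2.70006240e-13  1.42108547e-13 -5.68434189e-14]
seated would be [154.66125842 107.21569368 225.81407334 320.21477514]
```

View pics/c8.png

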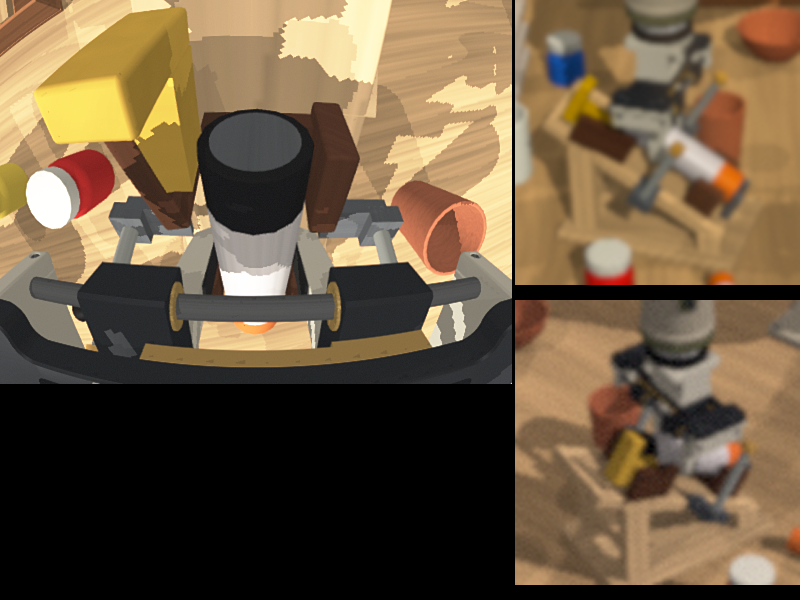

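>>> apply_moves(deltas=[[40, [0.5, 0, 1], 0], [40, [0.5, 0, 1], 0], [40, [0, 0, 0], 0]], grip_force=8)

```text
t: 15.52
tool_pos: [0.5512, 0.0492, 0.3023]
orientation: [-3.106, 0.468, 0.0]
force: [-5.1, 1.1, 2.9]
opening: 0.044
```

>>> apply_moves(deltas=[[40, [0.5, 0, 1], 0], [40, [0.5, 0, 1], 0], [40, [0, 0, 0], 0]])

```text
t: 15.9
tool_pos: [0.5525, 0.0489, 0.3013]
orientation: [-3.106, 0.468, -0.003]
force: [-6.1, 0.2, 8.7]
opening: 0.0435
```

```bash
python3 - <<'E'
from fit import *
rel(); b=np.load("bed.npy"); c,s=pickle.load(open("pics/w9.pkl","rb"))
t=np.linspace(0,2*np.pi,72)
for xc,zc,ph in((.003,.022,0),(0,.025,-.05),(0,.027,-.1),(0,.030,-.15),(.003,.03,0)):
    a=np.array([np.cos(ph),0,-np.sin(ph)]); n=np.array([np.sin(ph),0,np.cos(ph)]); 
    r=proj(c,b2w(b,np.array([xc,.0005,zc])+.095*a+.022*(np.outer(np.cos(t),n)+np.outer(np.sin(t),[0,1,0]))),True)
    P=[np.array([xc,.0005,zc])+d*a+.022*n for d in(.063,-.061)]
    print(xc,zc,ph,"x",r[:,0].min().round(),r[:,0].max().round(),"y",r[:,1].min().round(),r[:,1].max().round(),proj(c,b2w(b,P),True)[:,1].round())
E
```

```text
t 15.9 q [-0.    0.08  1.73 -0.    1.33  1.87] centre in bed mm [13.8  0.6 15.7] F [-6.1  0.2  8.7]
0.003 0.022 0 x 197.0 313.0 y 100.0 168.0 [226. 320.]
0 0.025 -0.05 x 195.0 315.0 y 113.0 194.0 [244. 322.]
0 0.027 -0.1 x 192.0 317.0 y 120.0 213.0 [257. 321.]
0 0.03 -0.15 x 189.0 320.0 y 131.0 237.0 [272. 321.]
0.003 0.03 0 x 193.0 316.0 y 109.0 186.0 [242. 330.]
```

>>> apply_moves(deltas=[[40, [-0.5, 0, -1], 0], [40, [0, 0, -1], 0], [46, [0, 0, 0], 0], [50, [0, 0, 0], 0], [62, [0, 0, 0], 0]], grip_force=8)

```text
t: 16.52
tool_pos: [0.5518, 0.0491, 0.302]
orientation: [-3.106, 0.468, -0.001]
force: [0.2, 0.6, 0.5]
opening: 0.0559
```

>>> apply_moves(deltas=[[62, [0, 0, 0], 0], [62, [0, 0, -5], 0], [62, [0, 0, -20], 0], [62, [0, 0, -35], 0], [62, [0, 0, -30], 0]])

```text
t: 17.15
tool_pos: [0.5518, 0.0491, 0.3948]
orientation: [-3.106, 0.468, -0.003]
force: [0.0, -0.8, -0.1]
opening: 0.0621
```

>>> apply_moves(deltas=[[62, [0, 0, -30], 0], [62, [0, 0, -20], 0], [62, [-15, 0, 0], 0], [62, [-15, 0, 0], 0], [62, [0, 0, 0], 0]])

```text
t: 17.77
tool_pos: [0.5225, 0.0581, 0.4424]
orientation: [-3.106, 0.467, -0.001]
force: [0.5, -0.5, 0.1]
opening: 0.0621
```

```bash
python3 - <<'E'
from fit import *
rel(); b=np.load("bed.npy"); im=overlay(b,"w10",None)
raw=cv2.imread("pics/w10_raw.png")
sd=viewer.read_camera("side")[150:260,190:300]; sc=viewer.read_camera("scene")[150:260,215:325]
o=np.zeros((600,800,3),np.uint8); o[:384,:512]=im; cv=lambda x:cv2.resize(x,(285,285),interpolation=cv2.INTER_CUBIC); o[:285,515:]=cv(sd); o[300:585,515:]=cv(sc)
o[390:598,0:512]=cv2.resize(raw[40:208,60:474],(512,208)); cv2.imwrite("pics/c9.png",o)
E
```

```text
t 17.775 q [ 0.01 -0.08  1.64  0.    1.59  1.88] centre in bed mm [ 57.2   0.5 153.6] F [ 0.5 -0.5  0.1]
```

View pics/c9.png

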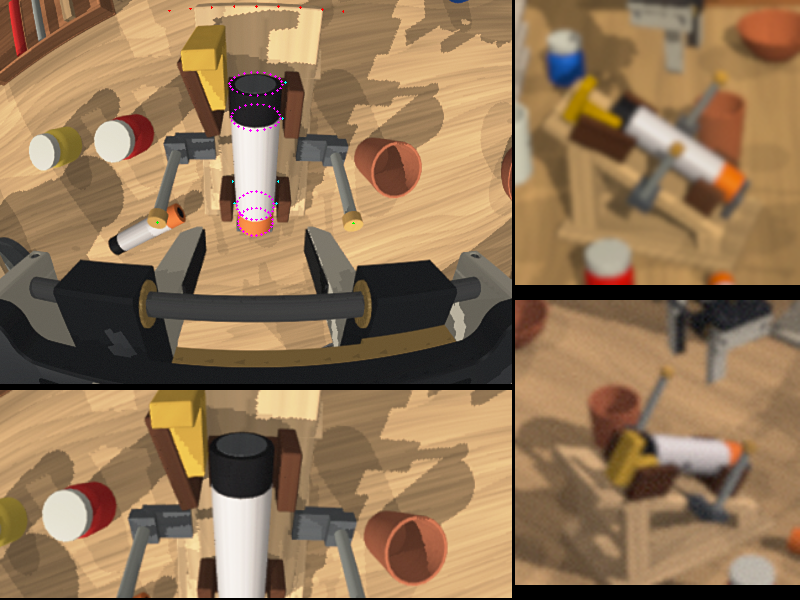

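```bash
cat > wl.py <<'E'
from sv import *
def wl():
    b=np.load("bed.npy"); s=robot.read_state(); R=Ro.from_rotvec(s["orientation"]).as_matrix(); Rb=bedR(b[3])
    d=Rb@np.array([-.970,-.242,0]); h=np.r_[d[:2],0]; h/=np.linalg.norm(h)
    yaw=np.arctan2(*(np.cross(R[:,0],-h)[2:],R[:,0]@-h))
    cor=s["tool_pos"]-[0,0,.186]+7.5e-3*h
    st=b2w(b,[.146,.040,.042])[0]-d*.018
    Rn=np.c_[-h,np.cross([0,0,-1],-h),[0,0,-1]]
    v=Rb.T@(cor-b[:3]); w=(v-[.146,.04,.042])@np.array([-.97,-.242,0])
    print("t",s["t"],"tool yaw needed",-yaw,"to standoff (aligned tool axes, mm)",(Rn.T@(st-cor)*1000).round(1),"corner in bed",(v*1000).round(1),"w mm",round(w*1000,1),"F along slide",round(float(s["force"]@d),1),"F",s["force"].round(1),"pos",s["tool_pos"].round(4),"q",s["q"].round(2))
E
python3 -c "
from wl import *
wl()"
```

```text
t 17.925 tool yaw needed [-0.27702796] to standoff (aligned tool axes, mm) [160.9  -1.6  34. ] corner in bed [ 46.9  -1.7 148.6] w mm 106.2 F along slide 0.3 F [-0.7 -0.2  0.5] pos [0.5233 0.0578 0.442 ] q [ 0.01 -0.08  1.64 -0.    1.59  1.88]
```

>>> apply_moves(deltas=[[0, [0, 0, -30], 0], [0, [0, 0, -10], -0.13], [0, [0, 0, 0], -0.14], [0, [0, 0, 0], 0]], grip_force=20)

```text
t: 18.42
tool_pos: [0.5234, 0.0577, 0.4817]
orientation: [3.141, -0.048, -0.0]
force: [-0.1, -0.6, 0.6]
opening: 0.0265
```

```bash
python3 -c "
from wl import *
wl()"
```

```text
t 18.425 tool yaw needed [-0.00804724] to standoff (aligned tool axes, mm) [160.8  -1.6  73.7] corner in bed [ 66.9  -1.7 182.9] w mm 86.9 F along slide -0.2 F [-0.1 -0.6  0.6] pos [0.5234 0.0577 0.4817] q [ 0.01 -0.09  1.57 -0.    1.66  1.61]
```

>>> apply_moves(deltas=[[0, [20, 0, 0], 0], [0, [45, -1, 0], 0], [0, [45, 0, 0], 0], [0, [35, 0, 0], 0], [0, [16, 0, 0], 0]])

```text
t: 19.05
tool_pos: [0.6856, 0.0538, 0.4799]
orientation: [3.141, -0.053, -0.003]
force: [0.2, 0.5, 0.8]
opening: 0.0002
```

>>> apply_moves(deltas=[[0, [0, 0, 20], 0], [0, [0, 0, 25], 0], [0, [0, 0, 20], 0], [0, [0, 0, 8], 0], [0, [0, 0, 0], 0]])

```text
t: 19.68
tool_pos: [0.6836, 0.0542, 0.4081]
orientation: [3.141, -0.046, -0.002]
force: [0.4, 0.2, 1.0]
opening: 0.0006
```

```bash
python3 -c "
from wl import *
wl()
c=viewer.get_calibration('wrist'); cv2.imwrite('pics/w11_raw.png',viewer.read_camera('wrist'))"
```

```text
t 19.675 tool yaw needed [-0.0073043] to standoff (aligned tool axes, mm) [ 0.6 -1.6  0.2] corner in bed [163.4  42.7  42.2] w mm -17.5 F along slide -0.8 F [0.4 0.2 1. ] pos [0.6836 0.0542 0.4081] q [ 0.    0.36  1.21 -0.    1.57  1.6 ]
```

>>> apply_moves(deltas=[[0, [-5.2, 0, 2.9], 0], [0, [-5.2, 0, 2.9], 0], [0, [-3.5, 0, 1.95], 0], [0, [-3.5, 0, 1.95], 0]])

```text
t: 20.23
tool_pos: [0.6663, 0.0547, 0.3991]
orientation: [-3.141, 0.046, -0.001]
force: [3.8, 0.7, 1.9]
opening: 0.0003
```

>>> apply_moves(deltas=[[0, [-3.5, 0, 1.95], 0], [0, [-3.5, 0, 1.95], 0], [0, [-3.5, 0, 1.95], 0]])

```text
t: 20.6
tool_pos: [0.656, 0.0551, 0.3935]
orientation: [-3.141, 0.046, -0.002]
force: [3.6, 1.3, 2.2]
opening: 0.0007
```

```bash
python3 -c "
from wl import *
wl()"
```

```text
t 20.6 tool yaw needed [-0.00693888] to standoff (aligned tool axes, mm) [ 28.2  -1.3 -14.5] corner in bed [133.1  35.3  42.8] w mm 13.7 F along slide -4.2 F [3.6 1.3 2.2] pos [0.656  0.0551 0.3935] q [0.01 0.29 1.32 0.   1.52 1.61]
```

Pushing at 4 N, moving as expected; on to the jam.

>>> apply_moves(deltas=[[0, [-3.5, 0, 1.95], 0], [0, [-3.5, 0, 1.95], 0], [0, [-3.5, 0, 1.95], 0], [0, [-3.5, 0, 1.95], 0]])

```text
t: 21.1
tool_pos: [0.6419, 0.0555, 0.3856]
orientation: [-3.141, 0.046, -0.001]
force: [5.2, 1.3, 3.4]
opening: 0.0005
```

>>> apply_moves(deltas=[[0, [-1.75, 0, 1], 0], [0, [-1.75, 0, 1], 0]])

```text
t: 21.35
tool_pos: [0.6387, 0.0556, 0.3838]
orientation: [-3.141, 0.046, -0.002]
force: [7.1, 2.2, 5.9]
opening: 0.0005
```

```bash
python3 -c "
from wl import *
wl()"
```

```text
t 21.35 tool yaw needed [-0.00690326] to standoff (aligned tool axes, mm) [ 45.5  -1.1 -24.1] corner in bed [113.8  30.7  42.8] w mm 33.5 F along slide -9.0 F [7.1 2.2 5.9] pos [0.6387 0.0556 0.3838] q [0.01 0.25 1.39 0.   1.5  1.61]
```

>>> apply_moves(deltas=[[0, [-0.9, 0, 0.5], 0], [0, [-0.9, 0, 0.5], 0]])

```text
t: 21.6
tool_pos: [0.6376, 0.0557, 0.3837]
orientation: [-3.141, 0.046, -0.007]
force: [10.0, 2.2, 6.0]
opening: 0.0003
```

>>> apply_moves(deltas=[[0, [-0.9, 0, 0.5], 0], [0, [0, 0, 0], 0]])

```text
t: 21.85
tool_pos: [0.6371, 0.0557, 0.3836]
orientation: [-3.141, 0.046, -0.01]
force: [11.7, 2.1, 5.5]
opening: 0.0005
```

```bash
python3 -c "
from wl import *
wl()"
```

```text
t 21.85 tool yaw needed [-0.00703629] to standoff (aligned tool axes, mm) [ 47.1  -1.1 -24.3] corner in bed [112.4  30.2  43.5] w mm 35.0 F along slide -12.9 F [11.7  2.1  5.5] pos [0.6371 0.0557 0.3836] q [0.01 0.24 1.4  0.   1.49 1.61]
```

>>> apply_moves(deltas=[[0, [-0.9, 0, 0.5], 0], [0, [-0.9, 0, 0.5], 0], [0, [0, 0, 0], 0]])

```text
t: 22.22
tool_pos: [0.6359, 0.0557, 0.3835]
orientation: [-3.141, 0.046, -0.015]
force: [15.5, 3.1, 5.2]
opening: 0.0004
```

```bash
python3 -c "
from wl import *
wl()"
```

```text
t 22.225 tool yaw needed [-0.00713207] to standoff (aligned tool axes, mm) [ 48.3  -1.1 -24.4] corner in bed [111.3  29.9  43.9] w mm 36.1 F along slide -16.0 F [15.5  3.1  5.2] pos [0.6359 0.0557 0.3835] q [0.01 0.24 1.41 0.   1.49 1.61]
```

>>> apply_moves(deltas=[[0, [-0.9, 0, 0.5], 0], [0, [-0.9, 0, 0.5], 0], [0, [0, 0, 0], 0], [0, [0, 0, 0], 0]])

```text
t: 22.72
tool_pos: [0.6348, 0.0558, 0.3833]
orientation: [-3.14, 0.046, -0.019]
force: [20.6, 2.8, 5.4]
opening: 0.0005
```

```bash
python3 -c "
from wl import *
wl()"
```

```text
t 22.725 tool yaw needed [-0.00717162] to standoff (aligned tool axes, mm) [ 49.4  -1.1 -24.7] corner in bed [110.3  29.7  44.2] w mm 37.2 F along slide -20.6 F [20.6  2.8  5.4] pos [0.6348 0.0558 0.3833] q [0.01 0.23 1.41 0.   1.48 1.61]
```

>>> apply_moves(deltas=[[0, [5, 0, -2.5], 0], [0, [12, 0, -7], 0], [0, [10, 0, -25], 0], [0, [0, 0, -40], 0], [0, [0, 0, -30], 0]])

```text
t: 23.35
tool_pos: [0.6589, 0.0546, 0.4844]
orientation: [3.141, -0.046, -0.005]
force: [0.8, -0.5, -0.2]
opening: 0.0006
```

>>> apply_moves(deltas=[[0, [-30, 0, 0], 0], [0, [-45, 0, 0], 0], [0, [-45, 0, 0], 0], [0, [-20, 0, 0], 0.13], [0, [0, 0, 0], 0.14]])

```text
t: 23.98
tool_pos: [0.5175, 0.0589, 0.4836]
orientation: [3.104, -0.475, -0.005]
force: [0.4, 0.3, -0.0]
opening: 0.0004
```

```bash
python3 - <<'E'
from fit import *
rel(); b=np.load("bed.npy"); c=viewer.get_calibration("wrist"); im=viewer.read_camera("wrist"); cv2.imwrite("pics/w12_raw.png",im)
hsv=cv2.cvtColor(im,cv2.COLOR_BGR2HSV)
seg=lambda lo,hi:cv2.inRange(hsv,np.array(lo),np.array(hi))
t=np.linspace(0,2*np.pi,60)
for nm,m in(("orange",seg((4,170,90),(14,255,255))),("yellow",seg((20,150,80),(32,255,255))),("black",seg((0,0,0),(179,255,50)))):
    n,l,st,ce=cv2.connectedComponentsWithStats(m); k=[i for i in range(1,n) if st[i,4]>60]; print(nm,[(st[i].tolist(),ce[i].round().tolist()) for i in k][:8])
P=lambda X:proj(c,b2w(b,X),True)
for yc in(0,-.003):
    R=lambda x:np.c_[0*t+x,yc+.022*np.cos(t),.022+.022*np.sin(t)]
    for nm,xs in(("orange",(-.095,-.061)),("black",(.063,.095))):
        p=np.vstack([P(R(x)) for x in xs]); print(nm,yc,p.min(0).round(),p.max(0).round())
for w in(0,.036,.042):
    o=np.array([.146,.04,.064])+w*np.array([-.97,-.242,0]); d=np.array([.97,.242,0]);e=np.array([-.242,.97,0])
    print("lug top",w,P([o+12e-3*e*s-d*k for s in(-1,1) for k in(0,.016)]).round().tolist())
E
```

```text
t 23.975 q [ 0.02 -0.1   1.58 -0.    1.67  1.89] centre in bed mm [ 73.4  -0.3 191.7] F [ 0.4  0.3 -0. ]
orange [([171, 192, 19, 22, 203], [180.0, 204.0]), ([239, 197, 32, 22, 418], [254.0, 209.0])]
yellow [([204, 59, 33, 70, 1652], [223.0, 89.0]), ([61, 121, 32, 38, 651], [79.0, 137.0])]
black [([194, 46, 17, 32, 212], [204.0, 60.0]), ([236, 72, 46, 45, 1401], [258.0, 97.0]), ([232, 164, 5, 27, 95], [234.0, 177.0]), ([273, 165, 10, 28, 80], [276.0, 174.0]), ([118, 223, 14, 18, 132], [123.0, 232.0]), ([8, 229, 37, 26, 392], [26.0, 241.0]), ([252, 230, 7, 77, 237], [255.0, 270.0]), ([145, 267, 105, 83, 7746], [200.0, 308.0])]
orange 0 [237. 177.] [271. 217.]
black 0 [231.  70.] [276. 118.]
orange -0.003 [239. 177.] [273. 217.]
black -0.003 [234.  70.] [279. 118.]
lug top 0 [[216.0, 42.0], [222.0, 59.0], [187.0, 50.0], [194.0, 67.0]]
lug top 0.036 [[229.0, 81.0], [235.0, 97.0], [202.0, 88.0], [208.0, 103.0]]
lug top 0.042 [[232.0, 87.0], [237.0, 103.0], [205.0, 94.0], [211.0, 109.0]]
```

```bash
python3 -c "
from plant import order; print(order.close_job())"
```

```text
the job is handed in; nothing more can be done
None
```

I turned the barrel end for end, laid it back on its saddles with the orange end at the foot stop, and let go. I then jammed the yellow wedge against it. I handed the job in at about 24 s of simulated time, with the gripper empty and clear of everything; no verdict was reported.

- **Turning:** I lifted the barrel clear, yawed it 180° above the tie rods, and let it pivot in a light grip against the upper saddle.
- **First laying failed:** the barrel had slipped about 16 mm in the grip, so its orange end rode up on the foot stop. It pressed with about 24 N. I raised it, moved it uphill and set it down again, this time with light contact (about 13 N at most).
- **Wedge:** it slid at about 4 N and stopped at about 35 mm of travel. I pushed to about 20 N. The last 2 mm or so of finger travel I take to be give in the arm, so the true travel is 35 to 37 mm, near the low end of the expected 35 to 45 mm.
- **Last checks:** a final wrist image, measured in code rather than viewed, shows the barrel within about 1–2 mm of its seat lengthwise. It lies about 3–5 mm toward the far cheek, as expected with the wedge tight. The lug position matches about 38 mm of travel.
- **Bystanders:** I saw none of them disturbed in the views I took, and no force suggested a strike on the rods or other objects. I did not measure each one's position at the end.

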